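# Rub down a sloping marble slab

## Robot

A 7-joint arm with a two-finger parallel gripper is mounted at the origin on the work surface. World frame = base frame: x ahead of the robot, y to its left, z up, the work surface at z = 0. Lengths are in m, angles in rad, forces in N, time in s.
With the tool pointing down it reaches from about 0.375 to 0.925 m from the base axis. Payload 3.1 kg.
Tool frame: the origin (TCP) lies on the mounting face of the last link; the fingertips stand 173 mm ahead of it and the grasp point (between the pads) lies 155 mm ahead of it (nose_length is the distance from the TCP to the fingertips, in m); z points along the fingers, y is the line along which they close (so a half turn about z gives the same grasp; the last joint's range is limited). The gripper opens to 85 mm and grips with 20 to 120 N. Pads are 22 mm wide; open, the fingers measure 114 mm over their backs; the gripper's body (76 mm by 85 mm) begins 54 mm behind the grasp point. The pads swing forward as they close: fully open they stand 13 mm farther back than shut.
Start: joints at [1.212, 0.383, 0.044, 1.598, -0.018, 1.161, -0.05], TCP at [0.168, -0.628, 0.405] pointing down, gripper open.
Joint ranges: [-2.61, 2.61], [-0.41, 2.15], [-1.48, 1.57], [0, 2.5], [-1.57, 4.71], [0.05, 1.97], [-2.85, 2.85]. Speed limits (rad/s): [2.79, 2.79, 3.14, 3.14, 3.14, 3.14, 3.14].

## Interface

Orientations are given as a unit quaternion [w, x, y, z].
In Python, from workcell import * gives the robot as it stands.
- The arm moves only by the tool drive_tool, never from a script. Its argument "rows" is a list of rows, each a list of 3 entries, a list of its own where there are three numbers: the shift along the world's x, y, z in cm, then the turn, a rotation vector about the world's x, y, z in degrees, then the finger opening in cm, from 0 to 8.54. A call has 1 to 8 rows; each row shifts and turns the commanded pose from where the row before left it; what a row does not reach is not made up. A row lasts 1/12 s, in which the tool goes at most 41.7 mm and 7.16 degrees, less where a joint would pass 70% of its speed; a pose out of reach is approached as far as the arm can. A call with a gripper value outside its range is refused whole. The fingers move at their own pace and stop on an object; "grip_force" is the grip in N (left out, the last holds). Time passes only in rows, so rows that do not move let the fingers close. It gives the time, the measured TCP pose, the force, the opening and the grip force at its end, in the units of the state.
- observe(): the state, without advancing time (a new reading comes with each control period).
- camera(name): name is "side" or "top"; returns the picture (420x560x3 uint8, red, green, blue); there is no depth.
- get_calibration(name): a dict with "fx", "fy", "cx", "cy" (pixels), "extrinsics" (4x4, takes a point from world to camera coordinates). Camera axes: x right, y down, z forward; pixel columns grow to the right and rows downward; lengths in m; the calibration is good to about 2 mm. A picture is of the moment at which its call begins. get_calibration takes no time and is no camera call.
- close_job(): hands the job in; it is judged then, once.
Trained networks look in the newest picture that a camera, given by its name, has taken for a name from the list of things; names that differ only in an ending like _2 or _b are one class to them, and where a whole thing is asked for, a point or a joint stands for the part that bears it (a point fixed in the world has none). Each returns a list of dicts, best first, with "confidence" (0 to 1); they miss things now and then, are a little off and sometimes report something else, mostly with a low value. They report only what shows in the picture. A call takes as long as a camera call. They do not tell look-alikes from the thing itself.
- recognise(camera, name): "centre" ([x, y, z] in m, in world coordinates, good to about 4 mm: the middle of the surface that is visible of it).
- trace(camera, name): "mask" (420x560 bool, what is visible of it).
The state is a dict: "time_s": time; "joint_pos": joint angles; "qvel": joint speeds; "effort": joint torques, N m; "eef_pos": TCP position; "ee_rot": TCP orientation; "ft_force": force on the tool from outside, world axes, zero at the start; "moment": the same for the moment, N m; "grip_width": opening from 0.0 (shut) to 1.0 (fully open); "grasp_force": force on a finger pad.
Only numpy, scipy, OpenCV 4.12 (cv2) and the standard library are available. Lean on these libraries where they do the work, as an engineer would, in place of code of your own. Each camera call takes 0.05 s, during which the arm holds its last target. There are 200 camera calls.

## Task

First take the loose wooden offcut off the sloping slab and lay it gently in the offcuts crate. Then take the rectangular rubbing block and rub the slab with one slow, unbroken stroke from its left end to its right end (left and right as the robot sees them), the foot lying flat at mid-slope with its long side up and down the slope, pressing lightly and steadily (about 8 N) and never lifting off midway. Finally set the rubbing block down gently, standing on its foot inside its plywood tray, and leave everything else where it stands.

Things in the scene. Friction and masses are not known exactly. Their poses are not given: they have to be found in the camera images.
- slab: White marble slab, 120 mm up the slope x 220 mm along x 14 mm thick, mid-bench, sloping 32 degrees, rising away from the robot, yawed up to 0.35 rad. Origin: centre of its upper face, 92 mm above the bench; x up the slope, y along the slab to its left end as the robot sees it, z straight out of the face. Along the low edge (x = -60 to -66 mm) an aluminium lip stands 8 mm proud.
- cradle: Fixed dark steel base plate 150 x 220 x 12 mm with props, under the slab. Origin: centre of its underside, z up. It carries the slab on springs: pressed, the slab (and its pose) gives straight into its face. It starts to move at about 2.4 N, then yields 1 mm per 0.6 N, up to 20 mm (so 9 to 10 mm is about 8 N).
- offcut: Loose brown wooden block, 32 x 50 x 36 mm (x, y, z), about 50 g, resting on the slab's face against the lip, turned like the slab, somewhere along it. Origin: centre of its underside; x up the slope, z out of the slab. Gripped across its 50 mm with the fingers along the slab's normal, the fingers keep clear of the lip.
- crate: Offcuts crate: open square box of pale wood, 140 x 140 mm, 45 mm high, walls and floor 6 mm, to the left or right on the bench. Origin: centre of its underside, z up. A fixed dark wooden strip, its top 34 mm above the bench, lies inside along the +x wall (x = 41 to 63 mm); the rest (x = -64 to 41, y = -64 to 64 mm) is free.
- tray: Tray of the rubbing block: shallow plywood tray, outside 114 x 84 mm (x, y), rim 14 mm high, walls and floor 5 mm (inside 104 x 74 mm, its floor 5 mm above the bench), left or right, across the bench from the crate. Origin: centre of its underside, z up.
- rubbing_block: Rubbing block: rectangular dark steel foot 80 x 50 x 14 mm (x, y, z) with an upright wooden handle, 60 mm along x, 22 mm thick along y, from 14 to 70 mm above the underside; about 400 g. Stands upright on the bench to the left or right of the slab. Origin: centre of the foot's underside; z up through the handle. Grip the handle across its 22 mm.
- roundpad: Bystander like the rubbing block but with a round foot of 68 mm diameter and a round handle, 66 mm high; stands on the other side of the slab than the rubbing block. Origin: centre of its underside. Leave alone.
- tape: Bystander: cardboard ring lying flat, 76 mm across, 24 mm high, in front of the slab. Origin: centre of its underside.
- chisel: Bystander: chisel with dark wooden handle, 150 mm long, lying in front of the slab, along its own x.
- vase: Bystander: plaster vase, 80 mm across, 145 mm high, behind and left of the slab. Origin: centre of its underside.
- mallet: Bystander: hammer 200 mm long, lying behind and right of the slab, along its own x.
- bottle: Bystander: white bottle, 66 mm across, 170 mm high, at the far left, beyond the rubbing block or round pad. Origin: centre of its underside.
- batten: Bystander: wooden batten 130 x 45 x 40 mm (x, y, z) lying at the far right, beyond the rubbing block or round pad. Origin: centre of its underside.
- disc: Bystander: plaster disc, 100 mm across, 30 mm high, behind the slab. Origin: centre of its underside.
Mind the look-alikes: they are no part of the job. Leave any pink look-alike of the rubbing_block alone.

How it is judged:
By the outcome, as a careful person would: the job done as asked, in the order asked, and still so for the second after the job is handed in, with the robot touching nothing.
It also fails if it takes over 72 s, if anything falls off the work surface, if the arm or the gripper's body presses on something with over 40 N, if the wrist force passes 120 N, or if a joint passes its speed limit or range.

## Working session

There is one attempt and no reset: what is moved stays moved. The work goes in short steps, Python scripts to look and compute and a tool call to move; the robot and the scene stay as the last step left them, time stands still between calls to the robot, and variables do not carry over. Pictures are saved under pics/ and viewed, at most 10 in all, crops included, and the job is handed in when it is done.

Besides the shell and the picture viewer there is one more tool, called after "Request:" as name(argument=value, ...) on one line, values as JSON. drive_tool: Moves the arm, as the interface text tells. Its arguments: {"type":"object","properties":{"rows":{"type":"array","items":{"type":"array"}},"grip_force":{"type":"number"}},"required":["rows"]}

```bash
mkdir -p pics && ls
cat > h.py <<'E'
from workcell import *
import numpy as np, cv2
from scipy.spatial.transform import Rotation as R
def cal(c):
    k=get_calibration(c); K=np.array([[k['fx'],0,k['cx']],[0,k['fy'],k['cy']],[0,0,1]]); return K,np.array(k['extrinsics'])
def proj(c,P):
    K,T=cal(c); P=np.atleast_2d(P); q=(T[:3,:3]@P.T+T[:3,3:]); p=K@q; return (p[:2]/p[2]).T
def ray(c,uv,z):
    K,T=cal(c); o=-T[:3,:3].T@T[:3,3]; d=T[:3,:3].T@np.linalg.inv(K)@np.array([uv[0],uv[1],1]); return o+d*(z-o[2])/d[2]
def save(c,n):
    im=camera(c); cv2.imwrite(f'pics/{n}.png',cv2.cvtColor(im,cv2.COLOR_RGB2BGR)); return im
E
cat > a.py <<'E'
from h import *
np.set_printoptions(precision=4,suppress=True)
s=observe(); print(s)
a=save('top','top0'); b=save('side','side0')
for c in ['top','side']:
    K,T=cal(c); print(c,K[0,0],-T[:3,:3].T@T[:3,3],T[:3,:3])
    for n in ['slab','offcut','crate','tray','rubbing_block']:
        print(c,n,[(np.round(r['centre'],3),round(r['confidence'],2)) for r in recognise(c,n)][:3])
E
python3 a.py
python3 -c "
import cv2;import numpy as np
" ; ls pics
```

```text
pics
{'time_s': 0.0, 'joint_pos': array([ 1.2122,  0.3838,  0.0438,  1.5996, -0.0179,  1.1612, -0.0499]), 'qvel': array([-0.    ,  0.0001, -0.0007,  0.001 ,  0.0013,  0.0004, -0.0013]), 'effort': array([  0.0003, -43.3456,   1.0242, -24.9513,   0.0106,   0.0114,
         0.    ]), 'eef_pos': array([ 0.1675, -0.6275,  0.4033]), 'ee_rot': array([-0.0013,  0.9915,  0.1301, -0.0002]), 'ft_force': array([ 0.039 , -1.1217,  0.0957]), 'moment': array([-0.0378, -0.039 , -0.0185]), 'grasp_force': 0.0, 'grip_width': 0.9980204429937558}
top 484.61508351642874 [ 0.2923 -0.0024  1.6316] [[ 0.0156 -0.9999  0.0014]
 [-0.9852 -0.0156 -0.1709]
 [ 0.1709  0.0013 -0.9853]]
top slab [(array([0.59 , 0.014, 0.092]), 0.63), (array([ 0.773, -0.308,  0.027]), 0.52), (array([ 0.591, -0.467,  0.041]), 0.42)]
top offcut [(array([0.537, 0.023, 0.1  ]), 0.73), (array([ 0.384, -0.091,  0.021]), 0.24)]
top crate [(array([ 0.413, -0.312,  0.006]), 0.67)]
top tray [(array([0.381, 0.29 , 0.008]), 0.92)]
top rubbing_block [(array([ 0.293, -0.507,  0.014]), 0.96), (array([ 0.561, -0.218,  0.015]), 0.9), (array([ 0.598, -0.357,  0.013]), 0.71)]
side 514.0858686350836 [ 0.4824 -0.9353  1.1835] [[ 0.9994 -0.0294  0.0155]
 [-0.0129 -0.7719 -0.6356]
 [ 0.0307  0.635  -0.7719]]
side slab [(array([ 0.589, -0.004,  0.096]), 0.82), (array([ 0.596, -0.029,  0.081]), 0.52)]
side offcut [(array([0.538, 0.018, 0.096]), 0.73)]
side crate [(array([ 0.409, -0.307,  0.007]), 0.89), (array([0.604, 0.451, 0.088]), 0.66)]
side tray [(array([0.384, 0.288, 0.005]), 0.69)]
side rubbing_block [(array([ 0.563, -0.237,  0.018]), 0.9), (array([ 0.425, -0.5  ,  0.022]), 0.78), (array([ 0.304, -0.527,  0.015]), 0.71)]
side0.png
top0.png
```

View pics/top0.png

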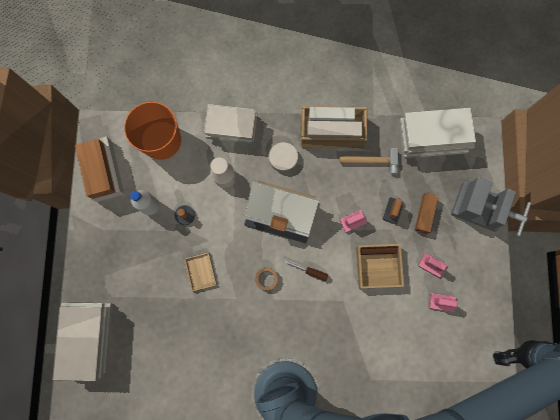

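View pics/side0.png

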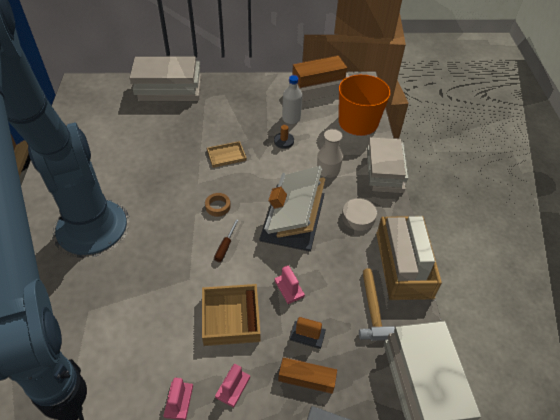

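The top picture shows the real (dark/brown) rubbing block at pixel (395,210), with pink look-alikes at (353,221), (432,265) and (443,302). The offcut is at (279,223) on the slab, the crate at (380,267) with its dark strip on the far side, and the tray at (201,272). The side picture agrees. Next I fit poses to the masks.

```bash
cat > fit.py <<'E'
from h import *
from scipy.optimize import minimize
np.set_printoptions(precision=4,suppress=True)
def box(x0,x1,y0,y1,z0,z1): return np.array([[x,y,z] for x in(x0,x1) for y in(y0,y1) for z in(z0,z1)])*1e-3
M={'slab':[box(-60,60,-110,110,-14,0),box(-66,-60,-110,110,-14,8)],
 'offcut':[box(-16,16,-25,25,0,36)],'crate':[box(-70,70,-70,70,0,45)],
 'tray':[box(-57,57,-42,42,0,14)],'rubbing_block':[box(-40,40,-25,25,0,14),box(-30,30,-11,11,14,70)]}
def pose(n,p):
    if n=='slab': return R.from_euler('ZY',[p[2],-np.radians(32)]),np.array([p[0],p[1],.092])
    return R.from_euler('z',p[2]),np.array([p[0],p[1],0])
S=4
def sil(c,n,rot,t):
    m=np.zeros((420,560),np.uint8)
    for b in M[n]:
        q=proj(c,rot.apply(b)+t); h=cv2.convexHull(q.astype(np.float32))
        cv2.fillConvexPoly(m,np.round(h*16).astype(np.int32),1,shift=4)
    return m>0
def getmask(c,n,guess):
    g=proj(c,guess)[0]; best=None
    for r in trace(c,n):
        v,u=np.nonzero(r['mask']); d=np.hypot(u.mean()-g[0],v.mean()-g[1])
        if best is None or d<best[0]: best=(d,r['mask'],r['confidence'],len(u))
    return best
def run(n,guess,yaws,pf=None,ig={}):
    ms={}
    for c in ['top','side']:
        b=getmask(c,n,guess)
        if b and b[0]<25: ms[c]=b[1]; print(c,n,'d %.1f conf %.2f n %d'%(b[0],b[2],b[3]))
    pf=pf or (lambda p:pose(n,p))
    def cost(p):
        o=0
        for c,m in ms.items():
            s=sil(c,n,*pf(p)); k=~ig.get(c,np.zeros_like(m)); o+=1-(s&m&k).sum()/((s|m)&k).sum()
        return o/len(ms)
    best=None
    for y in yaws:
        x0=np.array([guess[0],guess[1],y])
        r=minimize(cost,x0,method='Nelder-Mead',options=dict(initial_simplex=x0+np.array([[0,0,0],[.012,0,0],[0,.012,0],[0,0,.15]]),xatol=1e-4,fatol=1e-4))
        if best is None or r.fun<best.fun: best=r
    print(n,best.x,'1-IoU %.3f'%best.fun); return best.x,ms
E
cat > b.py <<'E'
from fit import *
camera('top');camera('side')
Y=np.linspace(-1.5,1.5,9)
off={c:getmask(c,'offcut',[.537,.02,.1])[1] for c in('top','side')}
ps,_=run('slab',[.59,.005,.092],[-.3,-.15,0,.15,.3],ig=off)
rs,ts=pose('slab',ps)
def po(p): # p: along-slab pos
    return rs,ts+rs.apply([p[0],p[1],0])
l=rs.inv().apply(np.array([.538,.02,.1])-ts); print('offcut local guess',l)
# fit in local coords
import fit
ms={c:off[c] for c in off}
def cost(p): return sum(1-(sil(c,'offcut',*po(p))&m).sum()/(sil(c,'offcut',*po(p))|m).sum() for c,m in ms.items())/2
r=minimize(cost,[-.044,l[1]],method='Nelder-Mead',options=dict(initial_simplex=[[-.044,l[1]],[-.034,l[1]],[-.044,l[1]+.01]],xatol=1e-4))
print('offcut',r.x,r.fun)
run('crate',[.412,-.31,.0],np.linspace(-.5,.5,4))
run('tray',[.382,.289,.0],Y)
run('rubbing_block',[.598,-.355,.0],Y)
print(observe()['time_s'])
E
python3 b.py
```

```text
top slab d 5.4 conf 0.72 n 2430
side slab d 0.9 conf 0.89 n 2240
slab [ 0.5869  0.0228 -0.2702] 1-IoU 0.044
offcut local guess [-0.0351 -0.0158  0.0314]
offcut [-0.0435 -0.0078] 0.22569394763199313
side crate d 4.7 conf 0.95 n 3277
crate [ 0.4124 -0.3071  0.0597] 1-IoU 0.040
top tray d 0.6 conf 0.86 n 824
side tray d 0.5 conf 0.61 n 721
tray [0.3831 0.2861 0.2781] 1-IoU 0.115
top rubbing_block d 2.4 conf 0.85 n 374
side rubbing_block d 3.6 conf 0.62 n 847Traceback (most recent call last):
  File "b.py", line 18, in <module>
    run('rubbing_block',[.598,-.355,.0],Y)
    ~~~^^^^^^^^^^^^^^^^^^^^^^^^^^^^^^^^^^^
  File "fit.py", line 38, in run
    r=minimize(cost,x0,method='Nelder-Mead',options=dict(initial_simplex=x0+np.array([[0,0,0],[.012,0,0],[0,.012,0],[0,0,.15]]),xatol=1e-4,fatol=1e-4))
    res = _minimize_neldermead(fun, x0, args, callback, bounds=bounds,
                               **options)
    fxe = func(xe)
    fx = function(np.copy(x), *(wrapper_args + args))
  File "fit.py", line 33, in cost
    s=sil(c,n,*pf(p)); k=~ig.get(c,np.zeros_like(m)); o+=1-(s&m&k).sum()/((s|m)&k).sum()
  File "fit.py", line 15, in sil
    q=proj(c,rot.apply(b)+t); h=cv2.convexHull(q.astype(np.float32))
  File "h.py", line 7, in proj
    K,T=cal(c); P=np.atleast_2d(P); q=(T[:3,:3]@P.T+T[:3,3:]); p=K@q; return (p[:2]/p[2]).T
        ~~~^^^
  File "h.py", line 5, in cal
    k=get_calibration(c); K=np.array([[k['fx'],0,k['cx']],[0,k['fy'],k['cy']],[0,0,1]]); return K,np.array(k['extrinsics'])
ValueError: time passes only in moves, steps and waits
```

```bash
sed -i '1i import functools' h.py && sed -i 's/^def cal(c)/@functools.lru_cache\ndef cal(c)/' h.py
cat > c.py <<'E'
from fit import *
ims={c:camera(c) for c in('top','side')}
p={'slab':[.5869,.0228,-.2702],'crate':[.4124,-.3071,.0597],'tray':[.3831,.2861,.2781]}
p['rubbing_block'],_=run('rubbing_block',[.598,-.355,.0],np.linspace(-1.5,1.5,9))
rs,ts=pose('slab',p['slab'])
for c in ims:
    big=cv2.resize(cv2.cvtColor(ims[c],cv2.COLOR_RGB2BGR),None,fx=4,fy=4,interpolation=cv2.INTER_CUBIC)
    for n in ['slab','crate','tray','rubbing_block','offcut']:
        rt=(rs,ts+rs.apply([-.0435,-.0078,0])) if n=='offcut' else pose(n,p[n])
        for b in M[n]:
            q=proj(c,rt[0].apply(b)+rt[1])*4+1.5
            for i in range(8):
                for j in range(i):
                    if bin(i^j).count('1')==1: cv2.line(big,tuple(map(int,q[i])),tuple(map(int,q[j])),(0,255,0),1)
    if c=='top': crop=big[660:1200,720:1760]; x2=big[1000:1200,720:900]; 
    else: crop=big[540:1420,760:1340]
    crop=cv2.resize(crop,None,fx=min(800/crop.shape[1],600/crop.shape[0]),fy=min(800/crop.shape[1],600/crop.shape[0]),interpolation=cv2.INTER_AREA)
    cv2.imwrite(f'pics/ov_{c}.png',crop)
print(observe()['time_s'])
E
python3 c.py
```

```text
top rubbing_block d 2.2 conf 0.81 n 389
side rubbing_block d 3.3 conf 0.69 n 812
rubbing_block [ 0.6028 -0.3591 -0.3342] 1-IoU 0.085
1.4
```

View pics/ov_top.png

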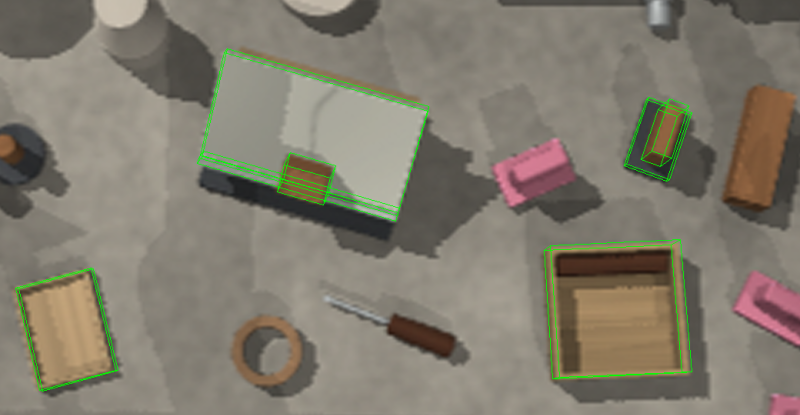

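View pics/ov_side.png

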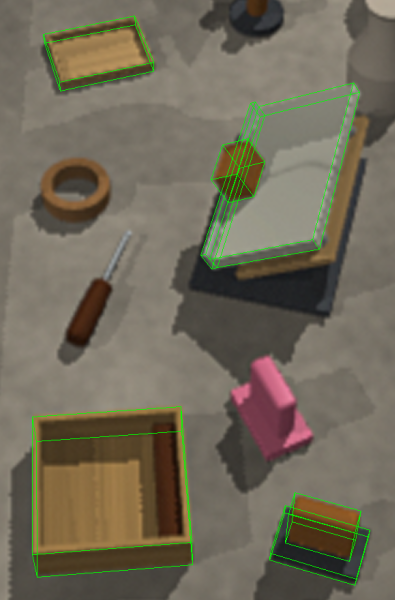

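The overlays sit within about 1–2 px of the slab, offcut, crate, tray and rubbing block, so I accept the poses. Next is the helper that works out how far to move.

```bash
cat > t.py <<'E'
import sys
from h import *
np.set_printoptions(precision=2,suppress=True)
F=np.diag([1.,-1,-1])
P={'slab':(R.from_euler('ZY',[-.2702,-np.radians(32)]),np.array([.5869,.0228,.092])),
 'crate':(R.from_euler('z',.0597),np.array([.4124,-.3071,0])),
 'tray':(R.from_euler('z',.2781),np.array([.3831,.2861,0])),
 'block':(R.from_euler('z',-.3342),np.array([.6028,-.3591,0]))}
def rep(frame,x,y,z,verbose=1):
    """target grasp point in frame (mm)"""
    r,t=P[frame]; s=observe(); q=s['ee_rot']; Rc=R.from_quat([q[1],q[2],q[3],q[0]])
    Rt=R.from_matrix(r.as_matrix()@F); g=t+r.apply(np.array([x,y,z])*1e-3); tcp=g-.155*Rt.as_matrix()[:,2]
    d=(tcp-s['eef_pos'])*100; w=np.degrees((Rt*Rc.inv()).as_rotvec())
    cur=r.inv().apply(s['eef_pos']+.155*Rc.as_matrix()[:,2]-t)*1000
    print(frame,(x,y,z),'d cm',d,'rot',w,'rows>=%.1f'%max(np.linalg.norm(d)/4.17,np.linalg.norm(w)/7.16),'cur',cur,
     't %.2f F'%s['time_s'],s['ft_force'],'F_in_frame',r.inv().apply(s['ft_force']),'w %.3f gf %.1f'%(s['grip_width'],s['grasp_force']),'tgtTCP',tcp*100)
    if verbose>1: print('q',s['joint_pos'])
a=sys.argv
if len(a)>1: rep(a[1],*map(float,a[2:5]),verbose=2)
E
python3 t.py slab -43.5 -7.8 90; python3 t.py slab -43.5 -7.8 22
```

```text
slab (-43.5, -7.8, 90.0) d cm [ 25.65  68.78 -12.79] rot [ -0.16 -32.37 -29.63] rows>=17.9 cur [-111.8  -739.09  255.75] t 1.40 F [ 0.05 -0.18 -0.39] F_in_frame [-0.12 -0.16 -0.38] w 1.001 gf 0.0 tgtTCP [42.41  5.98 27.67]
q [ 1.21  0.38  0.04  1.6  -0.02  1.16 -0.05]
slab (-43.5, -7.8, 22.0) d cm [ 29.12  67.82 -18.56] rot [ -0.16 -32.37 -29.63] rows>=18.3 cur [-111.8  -739.09  255.75] t 1.40 F [ 0.05 -0.18 -0.39] F_in_frame [-0.12 -0.16 -0.38] w 1.001 gf 0.0 tgtTCP [45.89  5.02 21.91]
q [ 1.21  0.38  0.04  1.6  -0.02  1.16 -0.05]
```

Request:
drive_tool(rows=[[[1.07, 2.87, -0.53], [0, -1.35, -1.23], 8.5], [[1.07, 2.87, -0.53], [0, -1.35, -1.23], 8.5], [[1.07, 2.87, -0.53], [0, -1.35, -1.23], 8.5], [[1.07, 2.87, -0.53], [0, -1.35, -1.23], 8.5], [[1.07, 2.87, -0.53], [0, -1.35, -1.23], 8.5], [[1.07, 2.87, -0.53], [0, -1.35, -1.23], 8.5], [[1.07, 2.87, -0.53], [0, -1.35, -1.23], 8.5], [[1.07, 2.87, -0.53], [0, -1.35, -1.23], 8.5]])

```text
time_s: 2.07
eef_pos: [0.2536, -0.397, 0.3623]
ee_rot: [0.013, 0.995, 0.044, 0.094]
ft_force: [0.8, 0.5, -0.2]
grip_width: 0.994
grasp_force: 0.0
```

Request:
drive_tool(rows=[[[1.07, 2.87, -0.53], [0, -1.35, -1.23], 8.5], [[1.07, 2.87, -0.53], [0, -1.35, -1.23], 8.5], [[1.07, 2.87, -0.53], [0, -1.35, -1.23], 8.5], [[1.07, 2.87, -0.53], [0, -1.35, -1.23], 8.5], [[1.07, 2.87, -0.53], [0, -1.35, -1.23], 8.5], [[1.07, 2.87, -0.53], [0, -1.35, -1.23], 8.5], [[1.07, 2.87, -0.53], [0, -1.35, -1.23], 8.5], [[1.07, 2.87, -0.53], [0, -1.35, -1.23], 8.5]])

```text
time_s: 2.73
eef_pos: [0.3391, -0.1675, 0.3201]
ee_rot: [0.025, 0.981, -0.043, 0.186]
ft_force: [0.1, -1.0, -0.8]
grip_width: 0.994
grasp_force: 0.0
```

```bash
python3 t.py slab -43.5 -7.8 90
```

```text
slab (-43.5, -7.8, 90.0) d cm [ 8.51 22.73 -4.33] rot [ -0.08 -10.63  -9.89] rows>=5.9 cur [ -66.79 -244.13  140.73] t 2.73 F [ 0.13 -1.02 -0.77] F_in_frame [-0.07 -0.95 -0.86] w 0.994 gf 0.0 tgtTCP [42.41  5.98 27.67]
q [ 0.82 -0.12 -0.41  2.39 -0.27  0.51 -1.05]
```

Request:
drive_tool(rows=[[[1.06, 2.84, -0.54], [0, -1.33, -1.23], 8.5], [[1.06, 2.84, -0.54], [0, -1.33, -1.23], 8.5], [[1.06, 2.84, -0.54], [0, -1.33, -1.23], 8.5], [[1.06, 2.84, -0.54], [0, -1.33, -1.23], 8.5], [[1.06, 2.84, -0.54], [0, -1.33, -1.23], 8.5], [[1.06, 2.84, -0.54], [0, -1.33, -1.23], 8.5], [[1.06, 2.84, -0.54], [0, -1.33, -1.23], 8.5], [[1.06, 2.84, -0.54], [0, -1.33, -1.23], 8.5]])

```text
time_s: 3.4
eef_pos: [0.3996, -0.0076, 0.2873]
ee_rot: [0.039, 0.964, -0.105, 0.24]
ft_force: [0.1, -1.5, 0.0]
grip_width: 0.994
grasp_force: 0.0
```

```bash
python3 t.py slab -43.5 -7.8 90;python3 t.py slab -43.5 -7.8 22
python3 - <<'E'
from fit import *
for c in ('top','side'):
    camera(c); print(c,[(np.round(r['centre'],3),round(r['confidence'],2)) for r in recognise(c,'offcut')][:2])
E
```

```text
slab (-43.5, -7.8, 90.0) d cm [ 2.46  6.74 -1.06] rot [ 0.41 -4.08 -2.6 ] rows>=1.7 cur [-53.05 -79.2  102.35] t 3.40 F [ 0.13 -1.53  0.03] F_in_frame [ 0.46 -1.44 -0.26] w 0.994 gf 0.0 tgtTCP [42.41  5.98 27.67]
q [ 0.81  0.01 -0.95  2.39  0.61  0.35 -2.46]
slab (-43.5, -7.8, 22.0) d cm [ 5.93  5.77 -6.83] rot [ 0.41 -4.08 -2.6 ] rows>=2.6 cur [-53.05 -79.2  102.35] t 3.40 F [ 0.13 -1.53  0.03] F_in_frame [ 0.46 -1.44 -0.26] w 0.994 gf 0.0 tgtTCP [45.89  5.02 21.91]
q [ 0.81  0.01 -0.95  2.39  0.61  0.35 -2.46]
top [(array([0.38 , 0.288, 0.008]), 0.71), (array([0.536, 0.026, 0.101]), 0.48)]
side [(array([0.536, 0.02 , 0.097]), 0.88), (array([0.708, 0.197, 0.077]), 0.52)]
```

Request:
drive_tool(rows=[[[0.8, 1.7, -0.27], [0.1, -1, -0.65], 8.5], [[0.8, 1.7, -0.27], [0.1, -1, -0.65], 8.5], [[0.6, 1.7, -0.27], [0.1, -1, -0.65], 8.5], [[0.3, 1.7, -0.27], [0.1, -1, -0.65], 8.5], [[0, 0, 0], [0, 0, 0], 8.5]])

```text
time_s: 4.02
eef_pos: [0.4163, 0.0307, 0.2794]
ee_rot: [0.04, 0.959, -0.116, 0.254]
ft_force: [-0.2, 0.1, 0.4]
grip_width: 0.996
grasp_force: 0.0
```

```bash
python3 t.py slab -43.5 -7.8 22
```

```text
slab (-43.5, -7.8, 22.0) d cm [ 4.26  1.94 -6.03] rot [ 0.4  -2.41 -1.38] rows>=1.8 cur [-47.96 -38.37  92.27] t 4.02 F [-0.16  0.14  0.38] F_in_frame [0.04 0.1  0.42] w 0.996 gf 0.0 tgtTCP [45.89  5.02 21.91]
q [ 0.38  0.06 -0.64  2.37  0.87  0.39 -2.83]
```

Joint 7 is running into its limit, so I'll use the equivalent half-turned grasp instead.

Request:
drive_tool(rows=[[[0, 0, 0], [-3.58, 0.99, 5.94], 8.5], [[0, 0, 0], [-3.58, 0.99, 5.94], 8.5], [[0, 0, 0], [-3.58, 0.99, 5.94], 8.5], [[0, 0, 0], [-3.58, 0.99, 5.94], 8.5], [[0, 0, 0], [-3.58, 0.99, 5.94], 8.5], [[0, 0, 0], [-3.58, 0.99, 5.94], 8.5], [[0, 0, 0], [-3.58, 0.99, 5.94], 8.5], [[0, 0, 0], [-3.58, 0.99, 5.94], 8.5]])

```text
time_s: 4.68
eef_pos: [0.416, 0.0278, 0.2796]
ee_rot: [0.174, 0.9, 0.343, 0.204]
ft_force: [-0.3, 0.4, 0.0]
grip_width: 0.993
grasp_force: 0.0
```

```bash
sed -i 's/diag(\[1.,-1,-1\])/diag([-1.,1,-1])/' t.py && python3 t.py slab -43.5 -7.8 90
```

```text
slab (-43.5, -7.8, 90.0) d cm [ 0.81  3.2  -0.29] rot [-60.08  18.36 104.86] rows>=17.1 cur [-44.09 -46.48  92.18] t 4.68 F [-0.31  0.44  0.05] F_in_frame [-0.33  0.34  0.26] w 0.993 gf 0.0 tgtTCP [42.41  5.98 27.67]
q [ 0.43  0.07 -0.71  2.37  0.96  0.42 -1.94]
```

Request:
drive_tool(rows=[[[0.05, 0.18, 0], [-3.34, 1.02, 5.83], 8.5], [[0.05, 0.18, 0], [-3.34, 1.02, 5.83], 8.5], [[0.05, 0.18, 0], [-3.34, 1.02, 5.83], 8.5], [[0.05, 0.18, 0], [-3.34, 1.02, 5.83], 8.5], [[0.05, 0.18, 0], [-3.34, 1.02, 5.83], 8.5], [[0.05, 0.18, 0], [-3.34, 1.02, 5.83], 8.5], [[0.05, 0.18, 0], [-3.34, 1.02, 5.83], 8.5], [[0.05, 0.18, 0], [-3.34, 1.02, 5.83], 8.5]])

```text
time_s: 5.35
eef_pos: [0.4201, 0.0422, 0.2796]
ee_rot: [0.253, 0.642, 0.716, 0.11]
ft_force: [0.3, 0.2, -0.8]
grip_width: 0.997
grasp_force: 0.0
```

Request:
drive_tool(rows=[[[0.05, 0.18, 0], [-3.34, 1.02, 5.83], 8.5], [[0.05, 0.18, 0], [-3.34, 1.02, 5.83], 8.5], [[0.05, 0.18, 0], [-3.34, 1.02, 5.83], 8.5], [[0.05, 0.18, 0], [-3.34, 1.02, 5.83], 8.5], [[0.05, 0.18, 0], [-3.34, 1.02, 5.83], 8.5], [[0.05, 0.18, 0], [-3.34, 1.02, 5.83], 8.5], [[0.05, 0.18, 0], [-3.34, 1.02, 5.83], 8.5], [[0.05, 0.18, 0], [-3.34, 1.02, 5.83], 8.5]])

```text
time_s: 6.02
eef_pos: [0.4242, 0.0566, 0.2796]
ee_rot: [0.276, 0.242, 0.93, -0.009]
ft_force: [1.1, 0.5, -0.4]
grip_width: 0.996
grasp_force: 0.0
```

```bash
python3 t.py slab -43.5 -7.8 90
```

```text
slab (-43.5, -7.8, 90.0) d cm [-0.    0.32 -0.29] rot [-6.52  1.88 11.7 ] rows>=1.9 cur [-41.22 -12.1   91.97] t 6.02 F [ 1.11  0.55 -0.41] F_in_frame [ 0.57  0.83 -0.84] w 0.996 gf 0.0 tgtTCP [42.41  5.98 27.67]
q [ 0.48  0.11 -0.82  2.35  1.05  0.45 -0.17]
```

Request:
drive_tool(rows=[[[0, 0.1, -0.1], [-2.17, 0.63, 3.9], 8.5], [[0, 0.1, -0.1], [-2.17, 0.63, 3.9], 8.5], [[0, 0.1, -0.1], [-2.17, 0.63, 3.9], 8.5], [[0.58, -0.16, -0.96], [0, 0, 0], 8.5], [[0.58, -0.16, -0.96], [0, 0, 0], 8.5], [[0.58, -0.16, -0.96], [0, 0, 0], 8.5], [[0.3, -0.1, -0.5], [0, 0, 0], 8.5], [[0, 0, 0], [0, 0, 0], 8.5]])

```text
time_s: 6.68
eef_pos: [0.4447, 0.0533, 0.2418]
ee_rot: [0.272, 0.133, 0.952, -0.036]
ft_force: [-0.5, -0.5, -0.1]
grip_width: 0.995
grasp_force: 0.0
```

```bash
python3 t.py slab -43.5 -7.8 22; python3 -c "
from h import *
im=camera('side'); cv2.imwrite('pics/pre.png',cv2.resize(im[140:260,200:360,::-1],None,fx=5,fy=5,interpolation=cv2.INTER_CUBIC))"
```

```text
slab (-43.5, -7.8, 22.0) d cm [ 1.42 -0.31 -2.28] rot [-0.23 -0.11  0.33] rows>=0.6 cur [-44.2   -8.63  49.04] t 6.68 F [-0.55 -0.53 -0.1 ] F_in_frame [-0.38 -0.65  0.12] w 0.995 gf 0.0 tgtTCP [45.89  5.02 21.91]
q [ 0.43  0.25 -0.77  2.33  1.33  0.47 -0.17]
```

View pics/pre.png

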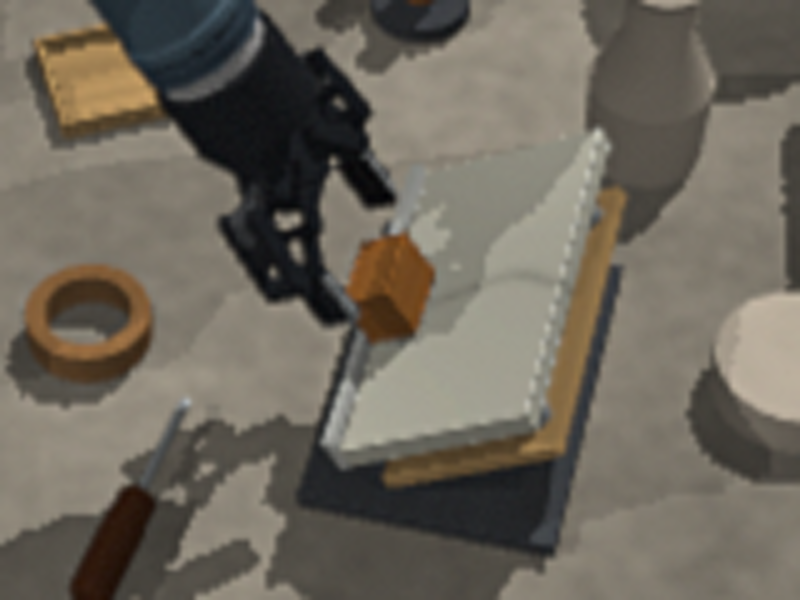

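The picture shows the open fingers at (335,305) and (380,195), on either side of the offcut at (392,287). I descend along the normal and close.

Request:
drive_tool(rows=[[[0.36, -0.08, -0.58], [0, 0, 0], 8.5], [[0.36, -0.08, -0.58], [0, 0, 0], 8.5], [[0.35, -0.08, -0.56], [0, 0, 0], 8.5], [[0.35, -0.07, -0.56], [0, 0, 0], 8.5], [[0, 0, 0], [0, 0, 0], 4.5], [[0, 0, 0], [0, 0, 0], 4.5], [[0, 0, 0], [0, 0, 0], 4.5], [[0, 0, 0], [0, 0, 0], 4.5]], grip_force=25)

```text
time_s: 7.4
eef_pos: [0.4588, 0.0523, 0.2204]
ee_rot: [0.273, 0.131, 0.952, -0.036]
ft_force: [0.0, 0.2, 1.5]
grip_width: 0.577
grasp_force: 31.1
```

Request:
drive_tool(rows=[[[0, 0, 0], [0, 0, 0], 4.5], [[0, 0, 0], [0, 0, 0], 4.5], [[0, 0, 0], [0, 0, 0], 4.5], [[0, 0, 0], [0, 0, 0], 4.5]])

```text
time_s: 7.73
eef_pos: [0.459, 0.0523, 0.22]
ee_rot: [0.273, 0.131, 0.952, -0.036]
ft_force: [-1.3, -0.7, 2.2]
grip_width: 0.581
grasp_force: 31.1
```

```bash
python3 t.py slab -43.5 -7.8 80;python3 t.py crate -12 0 130;python3 t.py crate -12 0 30
```

```text
slab (-43.5, -7.8, 80.0) d cm [-2.98  0.61  4.82] rot [-0.18  0.06  0.11] rows>=1.4 cur [-43.34  -5.41  23.04] t 7.73 F [-1.29 -0.69  2.22] F_in_frame [ 0.27 -1.01  2.44] w 0.581 gf 31.1 tgtTCP [42.93  5.84 26.82]
q [ 0.39  0.33 -0.73  2.31  1.47  0.49 -0.28]
crate (-12.0, 0.0, 130.0) d cm [ -5.86 -36.01   6.5 ] rot [ 3.22 31.99 18.57] rows>=8.9 cur [145.8  329.65  88.58] t 7.73 F [-1.29 -0.69  2.22] F_in_frame [-1.33 -0.61  2.22] w 0.581 gf 31.1 tgtTCP [ 40.04 -30.78  28.5 ]
q [ 0.39  0.33 -0.73  2.31  1.47  0.49 -0.28]
crate (-12.0, 0.0, 30.0) d cm [ -5.86 -36.01  -3.5 ] rot [ 3.22 31.99 18.57] rows>=8.8 cur [145.8  329.65  88.58] t 7.73 F [-1.29 -0.69  2.22] F_in_frame [-1.33 -0.61  2.22] w 0.581 gf 31.1 tgtTCP [ 40.04 -30.78  18.5 ]
q [ 0.39  0.33 -0.73  2.31  1.47  0.49 -0.28]
```

Request:
drive_tool(rows=[[[-0.5, 0.1, 0.8], [0, 0, 0], 4.5], [[-0.75, 0.15, 1.2], [0, 0, 0], 4.5], [[-0.75, 0.15, 1.2], [0, 0, 0], 4.5], [[-1, 0.2, 1.6], [0, 0, 0], 4.5], [[0, -2, 1.5], [0.2, 2, 1.16], 4.5], [[-0.2, -2.5, 0.5], [0.2, 2, 1.16], 4.5], [[-0.2, -2.5, 0.3], [0.2, 2, 1.16], 4.5], [[-0.2, -2.5, 0.3], [0.2, 2, 1.16], 4.5]])

```text
time_s: 8.4
eef_pos: [0.4241, -0.0107, 0.2853]
ee_rot: [0.222, 0.102, 0.969, -0.032]
ft_force: [-1.1, -0.4, -1.6]
grip_width: 0.582
grasp_force: 30.8
```

Request:
drive_tool(rows=[[[-0.2, -2.5, 0], [0.2, 2, 1.16], 4.5], [[-0.2, -2.5, 0], [0.2, 2, 1.16], 4.5], [[-0.2, -2.5, 0], [0.2, 2, 1.16], 4.5], [[-0.2, -2.5, 0], [0.2, 2, 1.16], 4.5], [[-0.2, -2.5, 0], [0.2, 2, 1.16], 4.5], [[-0.2, -2.5, 0], [0.2, 2, 1.16], 4.5], [[-0.2, -2.5, 0], [0.2, 2, 1.16], 4.5], [[-0.2, -2.5, 0], [0.2, 2, 1.16], 4.5]])

```text
time_s: 9.07
eef_pos: [0.4083, -0.2075, 0.2847]
ee_rot: [0.087, 0.023, 0.996, -0.015]
ft_force: [0.3, 0.1, -0.4]
grip_width: 0.585
grasp_force: 30.8
```

```bash
python3 t.py crate -12 0 90
```

```text
crate (-12.0, 0.0, 90.0) d cm [ -0.79 -10.04  -3.97] rot [ 1.4  10.09  6.1 ] rows>=2.6 cur [ 28.4   92.9  132.14] t 9.07 F [ 0.32  0.06 -0.39] F_in_frame [ 0.32  0.04 -0.39] w 0.585 gf 30.8 tgtTCP [ 40.04 -30.78  24.5 ]
q [ 1.17  0.23 -0.82  2.17  0.22  0.65  1.72]
```

Request:
drive_tool(rows=[[[-0.15, -2, 0], [0.28, 2.02, 1.22], 4.5], [[-0.15, -2, 0], [0.28, 2.02, 1.22], 4.5], [[-0.15, -2, 0], [0.28, 2.02, 1.22], 4.5], [[-0.15, -2, -1], [0.28, 2.02, 1.22], 4.5], [[-0.15, -2, -1.5], [0.28, 2.02, 1.22], 4.5], [[0, 0, -1.5], [0, 0, 0], 4.5], [[0, 0, 0], [0, 0, 0], 4.5]])

```text
time_s: 9.65
eef_pos: [0.3996, -0.3071, 0.2419]
ee_rot: [-0.001, -0.028, 1.0, 0.002]
ft_force: [-0.9, 1.5, -0.4]
grip_width: 0.582
grasp_force: 30.8
```

```bash
python3 t.py crate -12 0 30; python3 -c "
from h import *
im=camera('side'); cv2.imwrite('pics/cr.png',cv2.resize(im[250:370,180:340,::-1],None,fx=4,fy=4,interpolation=cv2.INTER_CUBIC))"
```

```text
crate (-12.0, 0.0, 30.0) d cm [ 0.08 -0.07 -5.69] rot [-0.2  -0.14  0.23] rows>=1.4 cur [-13.1    1.34  86.95] t 9.65 F [-0.91  1.49 -0.37] F_in_frame [-0.82  1.54 -0.37] w 0.582 gf 30.8 tgtTCP [ 40.04 -30.78  18.5 ]
q [ 1.19  0.43 -0.71  2.04  0.38  0.81  1.89]
```

View pics/cr.png

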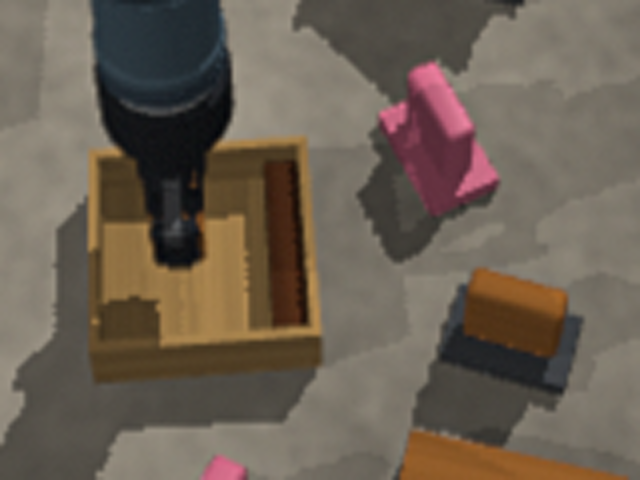

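The offcut, in the gripper at (180,225), hangs over the crate's free part, clear of the dark strip at (285,245). I lower it slowly.

Request:
drive_tool(rows=[[[0, 0, -1.5], [0, 0, 0], 4.5], [[0, 0, -1.5], [0, 0, 0], 4.5], [[0, 0, -1], [0, 0, 0], 4.5], [[0, 0, -0.7], [0, 0, 0], 4.5], [[0, 0, -0.4], [0, 0, 0], 4.5], [[0, 0, -0.2], [0, 0, 0], 4.5], [[0, 0, 0], [0, 0, 0], 4.5]])

```text
time_s: 10.28
eef_pos: [0.4014, -0.3062, 0.192]
ee_rot: [0.001, -0.029, 1.0, -0.0]
ft_force: [0.5, -0.3, -0.5]
grip_width: 0.582
grasp_force: 30.8
```

Request:
drive_tool(rows=[[[0, 0, -0.1], [0, 0, 0], 4.5], [[0, 0, -0.1], [0, 0, 0], 4.5], [[0, 0, 0], [0, 0, 0], 4.5]])

```text
time_s: 10.53
eef_pos: [0.4014, -0.3065, 0.1902]
ee_rot: [0.001, -0.029, 1.0, -0.001]
ft_force: [-0.2, -0.2, -0.4]
grip_width: 0.58
grasp_force: 30.8
```

Request:
drive_tool(rows=[[[0, 0, -0.1], [0, 0, 0], 4.5], [[0, 0, -0.1], [0, 0, 0], 4.5], [[0, 0, 0], [0, 0, 0], 4.5]])

```text
time_s: 10.78
eef_pos: [0.4012, -0.3063, 0.1878]
ee_rot: [0.001, -0.029, 1.0, -0.0]
ft_force: [-0.0, 0.2, -0.2]
grip_width: 0.579
grasp_force: 30.8
```

Request:
drive_tool(rows=[[[0, 0, -0.1], [0, 0, 0], 4.5], [[0, 0, -0.1], [0, 0, 0], 4.5], [[0, 0, 0], [0, 0, 0], 4.5]])

```text
time_s: 11.03
eef_pos: [0.4012, -0.3063, 0.1857]
ee_rot: [0.001, -0.029, 1.0, -0.0]
ft_force: [-0.1, 0.7, -0.6]
grip_width: 0.58
grasp_force: 30.8
```

Request:
drive_tool(rows=[[[0, 0, -0.1], [0, 0, 0], 4.5], [[0, 0, -0.1], [0, 0, 0], 4.5], [[0, 0, 0], [0, 0, 0], 4.5]])

```text
time_s: 11.28
eef_pos: [0.4015, -0.3063, 0.1844]
ee_rot: [0.0, -0.029, 1.0, -0.0]
ft_force: [-1.9, -0.2, 4.8]
grip_width: 0.577
grasp_force: 31.3
```

Contact at about 5 N. I release slightly, then rise.

Request:
drive_tool(rows=[[[0, 0, 0], [0, 0, 0], 5.6], [[0, 0, 0], [0, 0, 0], 6.2], [[0, 0, 0], [0, 0, 0], 6.2], [[0, 0, 0], [0, 0, 0], 6.2], [[0, 0, 0.5], [0, 0, 0], 6.2], [[0, 0, 1], [0, 0, 0], 6.2], [[0, 0, 2], [0, 0, 0], 6.2], [[0, 0, 3], [0, 0, 0], 6.2]])

```text
time_s: 11.95
eef_pos: [0.4001, -0.3056, 0.2482]
ee_rot: [-0.001, -0.029, 1.0, 0.002]
ft_force: [0.4, -0.6, 1.4]
grip_width: 0.724
grasp_force: 0.0
```

```bash
python3 t.py block 0 0 130; python3 t.py block 0 0 48
```

```text
block (0.0, 0.0, 130.0) d cm [20.27 -5.35  3.68] rot [ -0.2   -0.09 -22.52] rows>=5.1 cur [-209.55  -15.6    93.21] t 11.95 F [ 0.43 -0.58  1.44] F_in_frame [ 0.6  -0.41  1.44] w 0.724 gf 0.0 tgtTCP [ 60.28 -35.91  28.5 ]
q [ 1.2   0.42 -0.72  2.04  0.37  0.82  1.89]
block (0.0, 0.0, 48.0) d cm [20.27 -5.35 -4.52] rot [ -0.2   -0.09 -22.52] rows>=5.1 cur [-209.55  -15.6    93.21] t 11.95 F [ 0.43 -0.58  1.44] F_in_frame [ 0.6  -0.41  1.44] w 0.724 gf 0.0 tgtTCP [ 60.28 -35.91  20.3 ]
q [ 1.2   0.42 -0.72  2.04  0.37  0.82  1.89]
```

Request:
drive_tool(rows=[[[0, 0, 3], [0, 0, -2], 5], [[2.5, -0.6, 0.7], [0, 0, -3], 5], [[3, -0.8, 0], [0, 0, -3], 5], [[3, -0.8, 0], [0, 0, -3], 5], [[3, -0.8, 0], [0, 0, -3], 5], [[3, -0.8, 0], [0, 0, -3], 5], [[3, -0.8, 0], [0, 0, -3], 5], [[2.8, -0.75, 0], [0, 0, -2.5], 5]])

```text
time_s: 12.62
eef_pos: [0.6058, -0.3601, 0.287]
ee_rot: [0.001, 0.167, 0.986, -0.0]
ft_force: [-0.7, -0.3, 0.9]
grip_width: 0.583
grasp_force: 0.0
```

```bash
cat > d.py <<'E'
from fit import *
im={c:camera(c) for c in('top','side')}
for c in im: print(c,'offcut',[(np.round(r['centre'],3),round(r['confidence'],2)) for r in recognise(c,'offcut')][:2])
cv2.imwrite('pics/cr2.png',np.hstack([cv2.resize(im['side'][250:370,190:330,::-1],None,fx=3,fy=3),cv2.resize(im['top'][160:310,340:460,::-1],None,fx=2.4,fy=2.4)]))
E
python3 d.py; python3 t.py block 0 0 80
```

```text
top offcut [(array([ 0.398, -0.307,  0.041]), 0.45)]
side offcut [(array([ 0.398, -0.322,  0.041]), 0.73), (array([0.408, 0.306, 0.004]), 0.67)]
block (0.0, 0.0, 80.0) d cm [-0.2   0.03 -5.14] rot [ 0.03  0.09 -0.08] rows>=1.2 cur [  2.2    0.42 131.4 ] t 12.82 F [-0.61 -0.42 -0.29] F_in_frame [-0.44 -0.59 -0.29] w 0.580 gf 0.0 tgtTCP [ 60.28 -35.91  23.5 ]
q [ 0.89  0.67 -0.59  1.52  0.4   1.07  1.44]
```

View pics/cr2.png

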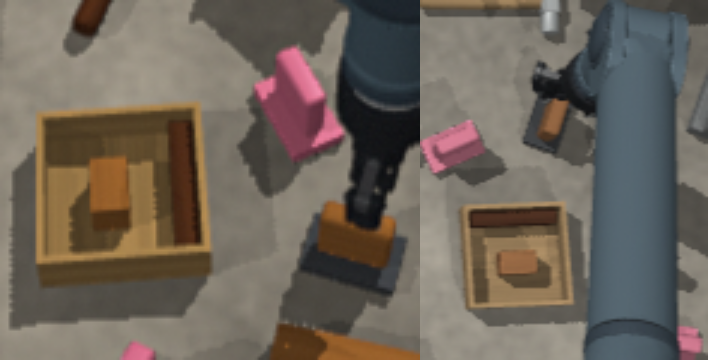

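The offcut lies flat in the crate at (108,190), and the gripper stands over the real rubbing block's handle at (360,230). I descend and grip.

Request:
drive_tool(rows=[[[-0.2, 0, -1.5], [0, 0, 0], 5], [[0, 0, -2], [0, 0, 0], 5], [[0, 0, -2], [0, 0, 0], 5], [[0, 0, -1.5], [0, 0, 0], 5], [[0, 0, -1], [0, 0, 0], 5], [[0, 0, -0.7], [0, 0, 0], 5], [[0, 0, 0], [0, 0, 0], 5], [[0, 0, 0], [0, 0, 0], 1.5]], grip_force=60)

```text
time_s: 13.48
eef_pos: [0.6022, -0.3599, 0.199]
ee_rot: [0.001, 0.166, 0.986, -0.0]
ft_force: [-0.5, -0.9, -0.8]
grip_width: 0.456
grasp_force: 0.0
```

Request:
drive_tool(rows=[[[0, 0, 0], [0, 0, 0], 1.5], [[0, 0, 0], [0, 0, 0], 1.5], [[0, 0, 0], [0, 0, 0], 1.5], [[0, 0, 0], [0, 0, 0], 1.5], [[0, 0, 0], [0, 0, 0], 1.5]])

```text
time_s: 13.9
eef_pos: [0.6034, -0.3595, 0.2005]
ee_rot: [0.002, 0.166, 0.986, -0.001]
ft_force: [0.6, 2.0, 4.4]
grip_width: 0.253
grasp_force: 59.7
```

```bash
python3 t.py block 0 0 80;python3 t.py slab 0 86 90
```

```text
block (0.0, 0.0, 80.0) d cm [-0.06  0.04  3.45] rot [ 0.1   0.23 -0.03] rows>=0.8 cur [ 1.33 -0.24 45.55] t 13.90 F [0.6  1.99 4.41] F_in_frame [-0.08  2.08  4.41] w 0.253 gf 59.7 tgtTCP [ 60.28 -35.91  23.5 ]
q [ 0.86  0.77 -0.55  1.56  0.46  0.94  1.4 ]
slab (0.0, 86.0, 90.0) d cm [-11.86  49.98   9.92] rot [ -9.43 -30.32   3.55] rows>=12.5 cur [  75.94 -364.13 -102.23] t 13.90 F [0.6  1.99 4.41] F_in_frame [2.38 2.08 3.71] w 0.253 gf 59.7 tgtTCP [48.47 14.03 29.98]
q [ 0.86  0.77 -0.55  1.56  0.46  0.94  1.4 ]
```

Request:
drive_tool(rows=[[[0, 0, 1], [0, 0, 0], 1.5], [[0, 0, 2], [0, 0, 0], 1.5], [[0, 0, 3], [0, 0, 0], 1.5], [[0, 0, 3.5], [0, 0, 0], 1.5], [[0, 0, 3.5], [0, 0, 0], 1.5], [[0, 0, 3], [0, 0, 0], 1.5], [[-0.6, 2, 0], [0, 0, 0], 1.5], [[-0.6, 2.4, 0], [0, 0, 0], 1.5]])

```text
time_s: 14.57
eef_pos: [0.5894, -0.3197, 0.3613]
ee_rot: [0.002, 0.17, 0.986, -0.003]
ft_force: [-0.9, 0.1, -4.5]
grip_width: 0.248
grasp_force: 59.0
```

Request:
drive_tool(rows=[[[-0.6, 2.4, 0], [-0.5, -1.6, 0.2], 1.5], [[-0.6, 2.4, 0], [-0.5, -1.6, 0.2], 1.5], [[-0.6, 2.4, 0], [-0.5, -1.6, 0.2], 1.5], [[-0.6, 2.4, 0], [-0.5, -1.6, 0.2], 1.5], [[-0.6, 2.4, 0], [-0.5, -1.6, 0.2], 1.5], [[-0.6, 2.4, 0], [-0.5, -1.6, 0.2], 1.5], [[-0.6, 2.4, 0], [-0.5, -1.6, 0.2], 1.5], [[-0.6, 2.4, 0], [-0.5, -1.6, 0.2], 1.5]])

```text
time_s: 15.23
eef_pos: [0.54, -0.1234, 0.3572]
ee_rot: [0.114, 0.152, 0.982, -0.017]
ft_force: [0.6, 0.7, -4.1]
grip_width: 0.246
grasp_force: 59.1
```

Request:
drive_tool(rows=[[[-0.6, 2.4, 0], [-0.5, -1.6, 0.2], 1.5], [[-0.6, 2.4, 0], [-0.5, -1.6, 0.2], 1.5], [[-0.6, 2.4, 0], [-0.5, -1.6, 0.2], 1.5], [[-0.6, 2.4, 0], [-0.5, -1.6, 0.2], 1.5], [[-0.6, 2.4, 0], [-0.5, -1.6, 0.2], 1.5], [[-0.6, 2.4, 0], [-0.5, -1.6, 0.2], 1.5], [[-0.6, 2.4, 0], [-0.5, -1.6, 0.2], 1.5], [[-0.6, 2.4, 0], [-0.5, -1.6, 0.2], 1.5]])

```text
time_s: 15.9
eef_pos: [0.4922, 0.0681, 0.3573]
ee_rot: [0.229, 0.135, 0.963, -0.034]
ft_force: [-0.2, 0.3, -4.3]
grip_width: 0.251
grasp_force: 59.1
```

```bash
python3 t.py slab 0 86 80
```

```text
slab (0.0, 86.0, 80.0) d cm [-0.23  7.08 -6.61] rot [-1.27 -5.09  0.53] rows>=2.3 cur [ 38.76  17.31 125.47] t 15.90 F [-0.21  0.34 -4.31] F_in_frame [-2.53  0.27 -3.5 ] w 0.251 gf 59.1 tgtTCP [48.98 13.89 29.13]
q [ 0.5   0.11 -0.82  2.12  0.59  0.63  0.56]
```

Request:
drive_tool(rows=[[[0, 1.8, 0], [-0.32, -1.27, 0.13], 1.5], [[0, 1.8, -1], [-0.32, -1.27, 0.13], 1.5], [[0, 1.8, -1.5], [-0.32, -1.27, 0.13], 1.5], [[-0.2, 1.7, -1.5], [-0.32, -1.27, 0.13], 1.5], [[0, 0, -1.5], [0, 0, 0], 1.5], [[0, 0, -0.8], [0, 0, 0], 1.5], [[0, 0, 0], [0, 0, 0], 1.5], [[0, 0, 0], [0, 0, 0], 1.5]])

```text
time_s: 16.57
eef_pos: [0.4911, 0.1381, 0.2944]
ee_rot: [0.273, 0.129, 0.953, -0.037]
ft_force: [-0.4, 0.8, -4.6]
grip_width: 0.253
grasp_force: 59.4
```

```bash
python3 t.py slab 0 86 50
cat > e.py <<'E'
from h import *
im={c:camera(c) for c in('top','side')}
cv2.imwrite('pics/st.png',np.hstack([cv2.resize(im['side'][140:260,210:350,::-1],(490,420),interpolation=2),cv2.resize(im['top'][150:270,230:340,::-1],(310,420),interpolation=2)]))
E
python3 e.py
```

```text
slab (0.0, 86.0, 50.0) d cm [ 1.4  -0.34 -2.85] rot [-0.03 -0.05 -0.05] rows>=0.8 cur [ 2.7  85.66 81.83] t 16.57 F [-0.39  0.83 -4.6 ] F_in_frame [-2.95  0.7  -3.58] w 0.253 gf 59.4 tgtTCP [50.52 13.47 26.58]
q [ 0.25  0.26 -0.76  2.16  1.07  0.62 -0.01]
```

View pics/st.png

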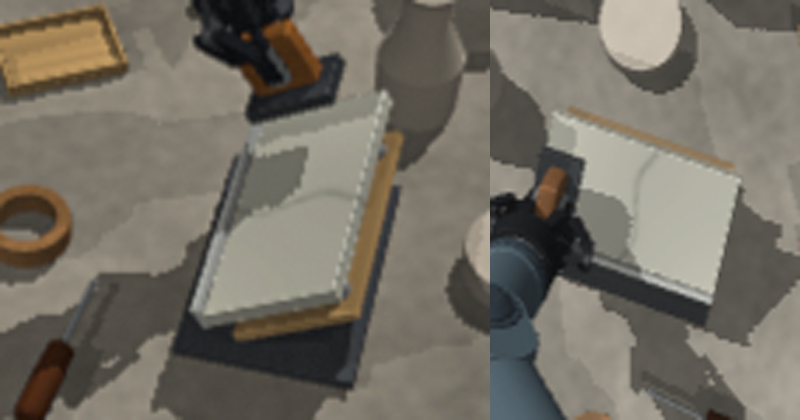

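The foot hangs parallel over the left end at mid-slope: (295,85) in the side view, (560,180) in the top view. I lower it to just above contact.

Request:
drive_tool(rows=[[[0.4, -0.1, -0.8], [0, 0, 0], 1.5], [[0.4, -0.1, -0.8], [0, 0, 0], 1.5], [[0.3, -0.08, -0.65], [0, 0, 0], 1.5], [[0.2, -0.04, -0.4], [0, 0, 0], 1.5], [[0.1, -0.02, -0.2], [0, 0, 0], 1.5], [[0, 0, 0], [0, 0, 0], 1.5], [[0, 0, 0], [0, 0, 0], 1.5]])

```text
time_s: 17.25
eef_pos: [0.5065, 0.1357, 0.2679]
ee_rot: [0.275, 0.129, 0.952, -0.035]
ft_force: [-0.3, 0.3, -5.1]
grip_width: 0.251
grasp_force: 59.5
```

```bash
python3 t.py slab 0 86 36
```

```text
slab (0.0, 86.0, 36.0) d cm [ 0.58 -0.3  -1.39] rot [-0.14  0.22 -0.11] rows>=0.4 cur [ 2.4  87.97 51.23] t 17.25 F [-0.28  0.29 -5.09] F_in_frame [-2.99  0.21 -4.14] w 0.251 gf 59.5 tgtTCP [51.23 13.27 25.4 ]
q [ 0.21  0.34 -0.72  2.14  1.19  0.61 -0.1 ]
```

Request:
drive_tool(rows=[[[-0.15, -0.14, -0.1], [0, 0, 0], 1.5], [[0.15, -0.04, -0.25], [0, 0, 0], 1.5], [[0.15, -0.04, -0.25], [0, 0, 0], 1.5], [[0, 0, 0], [0, 0, 0], 1.5]])

```text
time_s: 17.58
eef_pos: [0.5079, 0.1335, 0.2614]
ee_rot: [0.275, 0.129, 0.952, -0.036]
ft_force: [-2.1, 0.0, -1.8]
grip_width: 0.248
grasp_force: 59.8
```

```bash
python3 t.py slab 0 86 36
```

```text
slab (0.0, 86.0, 36.0) d cm [ 0.44 -0.08 -0.74] rot [-0.1   0.2  -0.12] rows>=0.2 cur [ 0.59 86.14 44.65] t 17.58 F [-2.12  0.04 -1.8 ] F_in_frame [-2.69 -0.52 -0.44] w 0.248 gf 59.8 tgtTCP [51.23 13.27 25.4 ]
q [ 0.21  0.35 -0.71  2.15  1.21  0.61 -0.12]
```

Request:
drive_tool(rows=[[[0.1, -0.03, -0.17], [0, 0, 0], 1.5], [[0.1, -0.03, -0.17], [0, 0, 0], 1.5], [[0, 0, 0], [0, 0, 0], 1.5]])

```text
time_s: 17.83
eef_pos: [0.5099, 0.133, 0.2581]
ee_rot: [0.275, 0.129, 0.952, -0.036]
ft_force: [-3.7, 0.4, -0.5]
grip_width: 0.249
grasp_force: 60.2
```

```bash
python3 t.py slab 0 86 36
```

```text
slab (0.0, 86.0, 36.0) d cm [ 0.24 -0.03 -0.41] rot [-0.11  0.2  -0.12] rows>=0.1 cur [ 0.56 86.2  40.73] t 17.83 F [-3.72  0.41 -0.51] F_in_frame [-3.4  -0.6   1.53] w 0.249 gf 60.2 tgtTCP [51.23 13.27 25.4 ]
q [ 0.2   0.36 -0.7   2.14  1.23  0.61 -0.13]
```

Request:
drive_tool(rows=[[[0.11, -0.03, -0.18], [0, 0, 0], 1.5], [[0.11, -0.03, -0.18], [0, 0, 0], 1.5], [[0, 0, 0], [0, 0, 0], 1.5]])

```text
time_s: 18.08
eef_pos: [0.5121, 0.1324, 0.2544]
ee_rot: [0.275, 0.129, 0.952, -0.036]
ft_force: [-4.2, 0.1, 2.0]
grip_width: 0.256
grasp_force: 60.5
```

```bash
python3 t.py slab 0 86 36.4
```

```text
slab (0.0, 86.0, 36.4) d cm [-0.    0.03 -0.01] rot [-0.11  0.2  -0.12] rows>=0.0 cur [ 0.59 86.25 36.46] t 18.08 F [-4.25  0.06  2.01] F_in_frame [-2.42 -1.08  3.88] w 0.256 gf 60.5 tgtTCP [51.21 13.28 25.43]
q [ 0.2   0.37 -0.69  2.14  1.24  0.6  -0.14]
```

Request:
drive_tool(rows=[[[-0.03, -0.12, 0], [0, 0, 0], 1.5], [[-0.067, -0.241, 0], [0, 0, 0], 1.5], [[-0.067, -0.241, 0], [0, 0, 0], 1.5], [[-0.067, -0.241, 0], [0, 0, 0], 1.5]])

```text
time_s: 18.42
eef_pos: [0.5101, 0.1272, 0.2556]
ee_rot: [0.276, 0.126, 0.952, -0.032]
ft_force: [-2.2, 5.1, 1.6]
grip_width: 0.251
grasp_force: 60.4
```

```bash
python3 t.py slab 0 76 36.4
```

```text
slab (0.0, 76.0, 36.4) d cm [-0.06 -0.41 -0.13] rot [-0.46  0.35 -0.54] rows>=0.1 cur [ 0.82 82.09 37.74] t 18.42 F [-2.2   5.06  1.58] F_in_frame [-2.11  4.29  3.18] w 0.251 gf 60.4 tgtTCP [50.94 12.31 25.43]
q [ 0.21  0.36 -0.69  2.15  1.24  0.58 -0.13]
```

Request:
drive_tool(rows=[[[-0.05, -0.25, -0.06], [-0.1, 0.1, -0.15], 1.5], [[-0.065, -0.242, -0.03], [-0.1, 0.1, -0.15], 1.5], [[-0.067, -0.241, 0], [-0.1, 0, -0.1], 1.5], [[-0.067, -0.241, 0], [0, 0, 0], 1.5], [[-0.067, -0.241, 0], [0, 0, 0], 1.5], [[-0.067, -0.241, 0], [0, 0, 0], 1.5]])

```text
time_s: 18.92
eef_pos: [0.5064, 0.1126, 0.2549]
ee_rot: [0.275, 0.128, 0.952, -0.035]
ft_force: [-3.6, 4.8, 1.5]
grip_width: 0.251
grasp_force: 60.5
```

```bash
python3 t.py slab 0 66 36.4
```

```text
slab (0.0, 66.0, 36.4) d cm [ 0.04  0.09 -0.05] rot [-0.14  0.18 -0.17] rows>=0.0 cur [ 0.56 65.73 36.92] t 18.92 F [-3.58  4.8   1.52] F_in_frame [-3.21  3.68  3.79] w 0.251 gf 60.5 tgtTCP [50.68 11.35 25.43]
q [ 0.23  0.34 -0.69  2.17  1.24  0.57 -0.12]
```

N ≈ 7.7 N and steady. I continue the stroke.

Request:
drive_tool(rows=[[[-0.06, -0.243, -0.02], [0, 0, 0], 1.5], [[-0.067, -0.241, -0.01], [0, 0, 0], 1.5], [[-0.067, -0.241, 0], [0, 0, 0], 1.5], [[-0.067, -0.241, 0], [0, 0, 0], 1.5], [[-0.067, -0.241, 0], [0, 0, 0], 1.5], [[-0.067, -0.241, 0], [0, 0, 0], 1.5], [[-0.067, -0.241, 0], [0, 0, 0], 1.5], [[-0.067, -0.241, 0], [0, 0, 0], 1.5]])

```text
time_s: 19.58
eef_pos: [0.5012, 0.0933, 0.2545]
ee_rot: [0.275, 0.128, 0.952, -0.035]
ft_force: [-2.9, 4.5, 1.6]
grip_width: 0.251
grasp_force: 60.5
```

```bash
python3 t.py slab 0 46 36.4
```

```text
slab (0.0, 46.0, 36.4) d cm [ 0.02  0.09 -0.02] rot [-0.13  0.19 -0.17] rows>=0.0 cur [ 0.51 45.68 36.56] t 19.58 F [-2.86  4.45  1.58] F_in_frame [-2.51  3.53  3.43] w 0.251 gf 60.5 tgtTCP [50.14  9.42 25.43]
q [ 0.27  0.32 -0.68  2.19  1.24  0.54 -0.09]
```

Request:
drive_tool(rows=[[[-0.067, -0.241, 0], [0, 0, 0], 1.5], [[-0.067, -0.241, 0], [0, 0, 0], 1.5], [[-0.067, -0.241, 0], [0, 0, 0], 1.5], [[-0.067, -0.241, 0], [0, 0, 0], 1.5], [[-0.067, -0.241, 0], [0, 0, 0], 1.5], [[-0.067, -0.241, 0], [0, 0, 0], 1.5]])

```text
time_s: 20.08
eef_pos: [0.4972, 0.0787, 0.2545]
ee_rot: [0.275, 0.128, 0.952, -0.036]
ft_force: [-3.0, 4.8, 1.5]
grip_width: 0.249
grasp_force: 60.5
```

```bash
python3 t.py slab 0 31 36.4
```

```text
slab (0.0, 31.0, 36.4) d cm [ 0.02  0.1  -0.01] rot [-0.11  0.19 -0.17] rows>=0.0 cur [ 0.52 30.57 36.49] t 20.08 F [-3.    4.78  1.47] F_in_frame [-2.76  3.81  3.45] w 0.249 gf 60.5 tgtTCP [49.74  7.97 25.43]
q [ 0.29  0.31 -0.67  2.21  1.24  0.51 -0.08]
```

Request:
drive_tool(rows=[[[-0.055, -0.244, -0.02], [0, 0, 0], 1.5], [[-0.055, -0.244, -0.02], [0, 0, 0], 1.5], [[-0.067, -0.241, 0], [0, 0, 0], 1.5], [[-0.067, -0.241, 0], [0, 0, 0], 1.5], [[-0.067, -0.241, 0], [0, 0, 0], 1.5], [[-0.067, -0.241, 0], [0, 0, 0], 1.5], [[-0.067, -0.241, 0], [0, 0, 0], 1.5], [[-0.067, -0.241, 0], [0, 0, 0], 1.5]])

```text
time_s: 20.75
eef_pos: [0.4922, 0.0594, 0.254]
ee_rot: [0.275, 0.128, 0.952, -0.036]
ft_force: [-3.3, 4.7, 2.4]
grip_width: 0.255
grasp_force: 60.5
```

```bash
python3 t.py slab 0 11 36
```

```text
slab (0.0, 11.0, 36.0) d cm [ 0.01  0.1  -0.01] rot [-0.11  0.2  -0.18] rows>=0.0 cur [ 0.58 10.62 35.99] t 20.75 F [-3.32  4.74  2.43] F_in_frame [-2.5   3.68  4.43] w 0.255 gf 60.5 tgtTCP [49.23  6.04 25.4 ]
q [ 0.33  0.29 -0.66  2.23  1.24  0.48 -0.05]
```

Request:
drive_tool(rows=[[[-0.067, -0.241, 0], [0, 0, 0], 1.5], [[-0.067, -0.241, 0], [0, 0, 0], 1.5], [[-0.067, -0.241, 0], [0, 0, 0], 1.5], [[-0.067, -0.241, 0], [0, 0, 0], 1.5], [[-0.067, -0.241, 0], [0, 0, 0], 1.5], [[-0.067, -0.241, 0], [0, 0, 0], 1.5], [[-0.067, -0.241, 0], [0, 0, 0], 1.5], [[-0.067, -0.241, 0], [0, 0, 0], 1.5]])

```text
time_s: 21.42
eef_pos: [0.4868, 0.04, 0.254]
ee_rot: [0.275, 0.128, 0.952, -0.036]
ft_force: [-3.1, 5.4, 2.7]
grip_width: 0.249
grasp_force: 60.5
```

```bash
python3 t.py slab 0 -9 36
```

```text
slab (0.0, -9.0, 36.0) d cm [0.01 0.11 0.  ] rot [-0.09  0.19 -0.18] rows>=0.0 cur [ 0.59 -9.56 35.88] t 21.42 F [-3.11  5.4   2.72] F_in_frame [-2.32  4.37  4.66] w 0.249 gf 60.5 tgtTCP [48.7   4.11 25.4 ]
q [ 0.36  0.27 -0.65  2.25  1.24  0.44 -0.02]
```

Request:
drive_tool(rows=[[[-0.067, -0.241, 0.01], [0, 0, 0], 1.5], [[-0.067, -0.241, 0.01], [0, 0, 0], 1.5], [[-0.067, -0.241, 0], [0, 0, 0], 1.5], [[-0.067, -0.241, 0], [0, 0, 0], 1.5], [[-0.067, -0.241, 0], [0, 0, 0], 1.5], [[-0.067, -0.241, 0], [0, 0, 0], 1.5], [[-0.067, -0.241, 0], [0, 0, 0], 1.5], [[-0.067, -0.241, 0], [0, 0, 0], 1.5]])

```text
time_s: 22.08
eef_pos: [0.4815, 0.0205, 0.2541]
ee_rot: [0.275, 0.128, 0.952, -0.036]
ft_force: [-3.8, 5.4, 2.5]
grip_width: 0.252
grasp_force: 60.5
```

```bash
python3 t.py slab 0 -29 36
```

```text
slab (0.0, -29.0, 36.0) d cm [ 0.01  0.13 -0.01] rot [-0.07  0.19 -0.17] rows>=0.0 cur [  0.71 -29.82  35.94] t 22.08 F [-3.77  5.43  2.52] F_in_frame [-2.97  4.23  4.83] w 0.252 gf 60.5 tgtTCP [48.16  2.19 25.4 ]
q [ 0.4   0.25 -0.63  2.26  1.24  0.41  0.01]
```

Request:
drive_tool(rows=[[[-0.067, -0.241, 0], [0, 0, 0], 1.5], [[-0.067, -0.241, 0], [0, 0, 0], 1.5], [[-0.067, -0.241, 0], [0, 0, 0], 1.5], [[-0.067, -0.241, 0], [0, 0, 0], 1.5], [[-0.067, -0.241, 0], [0, 0, 0], 1.5], [[-0.067, -0.241, 0], [0, 0, 0], 1.5], [[-0.067, -0.241, 0], [0, 0, 0], 1.5], [[-0.067, -0.241, 0], [0, 0, 0], 1.5]])

```text
time_s: 22.75
eef_pos: [0.4762, 0.0011, 0.254]
ee_rot: [0.275, 0.128, 0.952, -0.036]
ft_force: [-3.3, 5.6, 1.2]
grip_width: 0.247
grasp_force: 60.5
```

```bash
python3 t.py slab 0 -49 36
```

```text
slab (0.0, -49.0, 36.0) d cm [ 0.01  0.15 -0.  ] rot [-0.05  0.19 -0.16] rows>=0.0 cur [  0.72 -49.99  35.87] t 22.75 F [-3.28  5.64  1.22] F_in_frame [-3.31  4.56  3.5 ] w 0.247 gf 60.5 tgtTCP [47.63  0.26 25.4 ]
q [ 0.43  0.24 -0.62  2.28  1.23  0.37  0.05]
```

Request:
drive_tool(rows=[[[-0.067, -0.241, 0], [0, 0, 0], 1.5], [[-0.067, -0.241, 0], [0, 0, 0], 1.5], [[-0.067, -0.241, 0], [0, 0, 0], 1.5], [[-0.067, -0.241, 0], [0, 0, 0], 1.5], [[-0.067, -0.241, 0], [0, 0, 0], 1.5], [[-0.067, -0.241, 0], [0, 0, 0], 1.5], [[-0.067, -0.241, 0], [0, 0, 0], 1.5], [[-0.067, -0.241, 0], [0, 0, 0], 1.5]])

```text
time_s: 23.42
eef_pos: [0.4708, -0.0183, 0.2539]
ee_rot: [0.275, 0.128, 0.952, -0.036]
ft_force: [-2.7, 5.2, 3.3]
grip_width: 0.253
grasp_force: 60.5
```

```bash
python3 t.py slab 0 -86 36
```

```text
slab (0.0, -86.0, 36.0) d cm [-0.44 -1.48  0.  ] rot [-0.03  0.19 -0.15] rows>=0.4 cur [  0.73 -70.2   35.79] t 23.42 F [-2.71  5.19  3.3 ] F_in_frame [-1.64  4.27  4.92] w 0.253 gf 60.5 tgtTCP [46.64 -3.31 25.4 ]
q [ 0.47  0.22 -0.61  2.29  1.22  0.34  0.09]
```

Request:
drive_tool(rows=[[[-0.067, -0.241, 0], [0, 0, 0], 1.5], [[-0.067, -0.241, 0], [0, 0, 0], 1.5], [[-0.067, -0.241, 0], [0, 0, 0], 1.5], [[-0.067, -0.241, 0], [0, 0, 0], 1.5], [[-0.067, -0.241, 0], [0, 0, 0], 1.5], [[-0.05, -0.18, 0], [0, 0, 0], 1.5], [[0, 0, 0], [0, 0, 0], 1.5]])

```text
time_s: 24.0
eef_pos: [0.4668, -0.0328, 0.2538]
ee_rot: [0.275, 0.129, 0.952, -0.037]
ft_force: [-3.8, 4.5, 2.4]
grip_width: 0.251
grasp_force: 60.5
```

```bash
python3 t.py slab 0 -86 36; python3 t.py slab 0 -86 110
```

```text
slab (0.0, -86.0, 36.0) d cm [-0.04 -0.03  0.01] rot [ 0.03  0.17 -0.08] rows>=0.0 cur [  0.68 -85.46  35.69] t 24.00 F [-3.82  4.55  2.42] F_in_frame [-2.87  3.36  4.65] w 0.251 gf 60.5 tgtTCP [46.64 -3.31 25.4 ]
q [ 0.49  0.22 -0.6   2.3   1.21  0.31  0.13]
slab (0.0, -86.0, 110.0) d cm [-3.82  1.02  6.29] rot [ 0.03  0.17 -0.08] rows>=1.8 cur [  0.68 -85.46  35.69] t 24.00 F [-3.82  4.55  2.42] F_in_frame [-2.87  3.36  4.65] w 0.251 gf 60.5 tgtTCP [42.86 -2.26 31.67]
q [ 0.49  0.22 -0.6   2.3   1.21  0.31  0.13]
```

Request:
drive_tool(rows=[[[-0.15, 0.04, 0.25], [0, 0, 0], 1.5], [[-0.3, 0.08, 0.5], [0, 0, 0], 1.5], [[-0.5, 0.14, 0.85], [0, 0, 0], 1.5], [[-0.5, 0.14, 1.2], [0, 0, 0], 1.5], [[0, 0, 2], [0, 0, 0], 1.5], [[0, 0, 2.5], [0, 0, 0], 1.5], [[0, 0, 2.5], [0, 0, 0], 1.5], [[0, 0, 0], [0, 0, 0], 1.5]])

```text
time_s: 24.67
eef_pos: [0.4535, -0.0311, 0.3539]
ee_rot: [0.277, 0.132, 0.951, -0.04]
ft_force: [1.3, 0.4, -2.3]
grip_width: 0.25
grasp_force: 59.5
```

```bash
python3 t.py tray 0 0 130; python3 t.py tray 0 0 51
```

```text
tray (0.0, 0.0, 130.0) d cm [-7.04 31.72 -6.89] rot [ 0.12 32.95 30.91] rows>=8.0 cur [  51.29 -368.6   223.26] t 24.67 F [ 1.32  0.36 -2.31] F_in_frame [ 1.37 -0.01 -2.31] w 0.250 gf 59.5 tgtTCP [38.31 28.61 28.5 ]
q [ 0.7  -0.03 -0.76  2.25  0.43  0.4   0.87]
tray (0.0, 0.0, 51.0) d cm [ -7.04  31.72 -14.79] rot [ 0.12 32.95 30.91] rows>=8.6 cur [  51.29 -368.6   223.26] t 24.67 F [ 1.32  0.36 -2.31] F_in_frame [ 1.37 -0.01 -2.31] w 0.250 gf 59.5 tgtTCP [38.31 28.61 20.6 ]
q [ 0.7  -0.03 -0.76  2.25  0.43  0.4   0.87]
```

Request:
drive_tool(rows=[[[-0.2, 1.98, 0], [0, 2.06, 1.93], 1.5], [[-0.2, 1.98, 0], [0, 2.06, 1.93], 1.5], [[-0.44, 1.98, 0], [0, 2.06, 1.93], 1.5], [[-0.44, 1.98, 0], [0, 2.06, 1.93], 1.5], [[-0.44, 1.98, 0], [0, 2.06, 1.93], 1.5], [[-0.44, 1.98, 0], [0, 2.06, 1.93], 1.5], [[-0.44, 1.98, 0], [0, 2.06, 1.93], 1.5], [[-0.44, 1.98, 0], [0, 2.06, 1.93], 1.5]])

```text
time_s: 25.33
eef_pos: [0.4203, 0.1272, 0.3479]
ee_rot: [0.135, -0.004, 0.991, -0.022]
ft_force: [-0.3, 0.9, -4.1]
grip_width: 0.25
grasp_force: 59.6
```

Request:
drive_tool(rows=[[[-0.44, 1.98, 0], [0, 2.06, 1.93], 1.5], [[-0.44, 1.98, 0], [0, 2.06, 1.93], 1.5], [[-0.44, 1.98, 0], [0, 2.06, 1.93], 1.5], [[-0.44, 1.98, 0], [0, 2.06, 1.93], 1.5], [[-0.44, 1.98, -0.5], [0, 2.06, 1.93], 1.5], [[-0.44, 1.98, -1], [0, 2.06, 1.93], 1.5], [[-0.44, 1.98, -1.5], [0, 2.06, 1.93], 1.5], [[-0.44, 1.98, -1.5], [0, 2.06, 1.93], 1.5]])

```text
time_s: 26.0
eef_pos: [0.3867, 0.2856, 0.3027]
ee_rot: [-0.004, -0.139, 0.99, -0.003]
ft_force: [0.4, 0.6, -4.9]
grip_width: 0.25
grasp_force: 59.6
```

```bash
python3 t.py tray 0 0 100
cat > f.py <<'E'
from fit import *
camera('top');camera('side')
run('tray',[.383,.286,0],[.28])
E
python3 f.py
```

```text
tray (0.0, 0.0, 100.0) d cm [-0.36  0.05 -4.77] rot [ 0.4  -0.44 -0.07] rows>=1.1 cur [  1.88  -2.13 147.7 ] t 26.00 F [ 0.36  0.55 -4.94] F_in_frame [ 0.49  0.43 -4.94] w 0.250 gf 59.6 tgtTCP [38.31 28.61 25.5 ]
q [ 0.18  0.37 -1.02  2.05  0.38  0.95  0.81]
top tray d 17.3 conf 0.61 n 37
side tray d 1.6 conf 0.64 n 713
tray [0.3824 0.2874 0.258 ] 1-IoU 0.530
```

Request:
drive_tool(rows=[[[-0.2, 0.05, -1.5], [0.2, -0.2, 0], 1.5], [[-0.1, 0.05, -2], [0.2, -0.2, 0], 1.5], [[0, 0, -2], [0, 0, 0], 1.5], [[0, 0, -1.5], [0, 0, 0], 1.5], [[0, 0, -0.8], [0, 0, 0], 1.5], [[0, 0, -0.4], [0, 0, 0], 1.5], [[0, 0, 0], [0, 0, 0], 1.5]])

```text
time_s: 26.78
eef_pos: [0.3836, 0.286, 0.222]
ee_rot: [-0.0, -0.139, 0.99, 0.001]
ft_force: [0.6, 0.1, -4.7]
grip_width: 0.247
grasp_force: 60.5
```

```bash
python3 t.py tray 0 0 51; python3 -c "
from h import *
im=camera('side'); cv2.imwrite('pics/tr.png',cv2.resize(im[110:190,180:290,::-1],None,fx=5,fy=5,interpolation=cv2.INTER_CUBIC))"
```

```text
tray (0.0, 0.0, 51.0) d cm [-0.05  0.01 -1.6 ] rot [-0.08 -0.04 -0.02] rows>=0.4 cur [ 0.4   0.04 66.99] t 26.78 F [ 0.62  0.14 -4.74] F_in_frame [ 0.63 -0.04 -4.74] w 0.247 gf 60.5 tgtTCP [38.31 28.61 20.6 ]
q [ 0.06  0.49 -0.9   2.1   0.54  0.8   0.67]
```

View pics/tr.png

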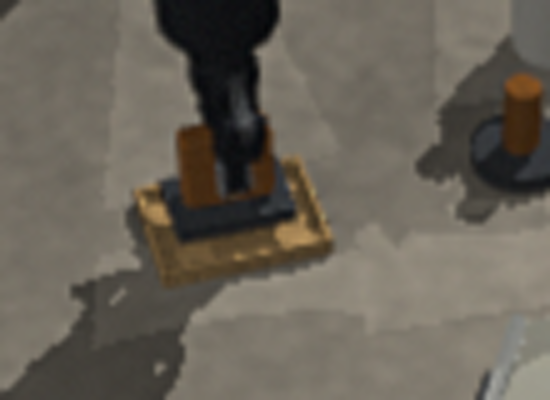

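The foot, at (228,205), is centred over the tray at (235,225) and turned like it. I lower it slowly.

Request:
drive_tool(rows=[[[0, 0, -0.4], [0, 0, 0], 1.5], [[0, 0, -0.4], [0, 0, 0], 1.5], [[0, 0, -0.3], [0, 0, 0], 1.5], [[0, 0, -0.15], [0, 0, 0], 1.5], [[0, 0, 0], [0, 0, 0], 1.5]])

```text
time_s: 27.25
eef_pos: [0.3829, 0.2869, 0.2095]
ee_rot: [-0.001, -0.14, 0.99, 0.001]
ft_force: [-0.4, -0.4, -5.1]
grip_width: 0.25
grasp_force: 60.8
```

Request:
drive_tool(rows=[[[0, 0, -0.1], [0, 0, 0], 1.5], [[0, 0, -0.1], [0, 0, 0], 1.5], [[0, 0, 0], [0, 0, 0], 1.5]])

```text
time_s: 27.5
eef_pos: [0.383, 0.287, 0.2077]
ee_rot: [-0.0, -0.14, 0.99, 0.001]
ft_force: [-0.5, -0.5, -4.2]
grip_width: 0.251
grasp_force: 60.8
```

Request:
drive_tool(rows=[[[0, 0, -0.08], [0, 0, 0], 1.5], [[0, 0, -0.08], [0, 0, 0], 1.5], [[0, 0, 0], [0, 0, 0], 1.5]])

```text
time_s: 27.75
eef_pos: [0.383, 0.2869, 0.2061]
ee_rot: [-0.0, -0.14, 0.99, 0.001]
ft_force: [0.7, 0.7, -5.1]
grip_width: 0.251
grasp_force: 60.8
```

Request:
drive_tool(rows=[[[0, 0, -0.08], [0, 0, 0], 1.5], [[0, 0, 0], [0, 0, 0], 1.5]])

```text
time_s: 27.92
eef_pos: [0.3831, 0.2871, 0.2056]
ee_rot: [-0.0, -0.14, 0.99, 0.001]
ft_force: [0.4, -0.2, -1.6]
grip_width: 0.249
grasp_force: 61.0
```

Touching. One more small step, then I release and rise.

Request:
drive_tool(rows=[[[0, 0, -0.05], [0, 0, 0], 1.5], [[0, 0, 0], [0, 0, 0], 1.5], [[0, 0, 0], [0, 0, 0], 2.6], [[0, 0, 0], [0, 0, 0], 4], [[0, 0, 0], [0, 0, 0], 5], [[0, 0, 0], [0, 0, 0], 5], [[0, 0, 0], [0, 0, 0], 5]])

```text
time_s: 28.5
eef_pos: [0.3833, 0.2871, 0.205]
ee_rot: [-0.0, -0.14, 0.99, 0.002]
ft_force: [-0.2, -0.8, -0.0]
grip_width: 0.588
grasp_force: 0.0
```

Request:
drive_tool(rows=[[[0, 0, 0.5], [0, 0, 0], 5], [[0, 0, 1], [0, 0, 0], 5], [[0, 0, 2], [0, 0, 0], 5], [[0, 0, 3], [0, 0, 0], 5], [[0, 0, 3], [0, 0, 0], 5], [[0, 0, 3], [0, 0, 0], 5], [[0, 0, 2], [0, 0, 0], 5], [[0, 0, 0], [0, 0, 0], 5]])

```text
time_s: 29.17
eef_pos: [0.3841, 0.2892, 0.3552]
ee_rot: [0.004, -0.14, 0.99, 0.003]
ft_force: [1.5, 1.0, -0.2]
grip_width: 0.583
grasp_force: 0.0
```

Run:
```python
from fit import *
im=camera('side'); cv2.imwrite('pics/end.png',cv2.resize(im[:,:,::-1],(800,600),interpolation=2))
camera('top')
print([(np.round(r['centre'],3),round(r['confidence'],2)) for r in recognise('side','rubbing_block')][:4],observe()['time_s'])
```

```text
[(array([0.383, 0.276, 0.032]), 0.93), (array([ 0.424, -0.498,  0.018]), 0.79), (array([ 0.307, -0.526,  0.016]), 0.76), (array([ 0.563, -0.236,  0.017]), 0.63)] 29.3167
```

View pics/end.png

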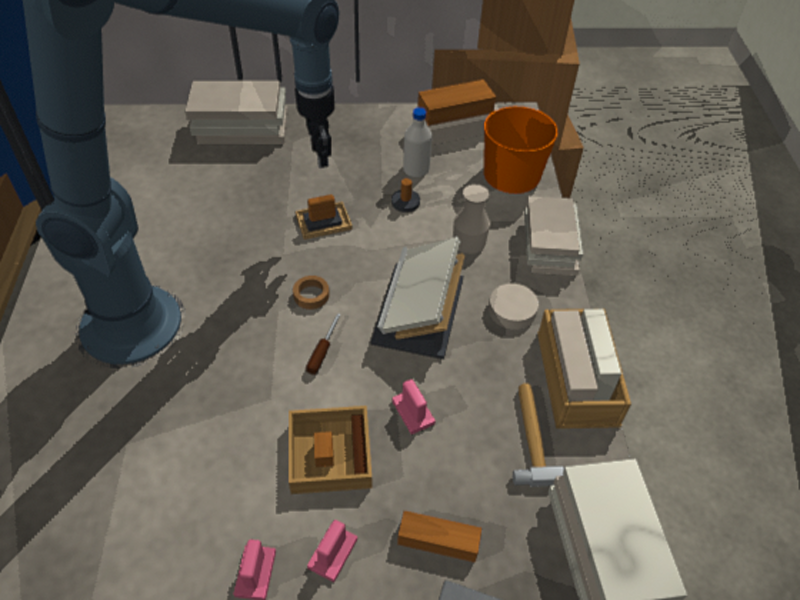

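The rubbing block stands in its tray at (322,212), the offcut lies in the crate at (323,448), the slab is clear, and nothing else has moved. I hand the job in.

```bash
python3 -c "
from workcell import *
print(close_job())"
```

```text
the job is handed in; nothing more can be done
None
```

The job is handed in, its verdict not shown: the offcut lies in the crate, the slab got one unbroken left-to-right stroke at about 7–9 N, and the rubbing block stands on its foot in its tray, all by 29.3 s of the 72 s allowed.

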